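# Find which spare grip fits the push-up handle bar

### The arm

A 6-joint arm with a two-finger parallel gripper is mounted at the origin on the work surface. World frame = base frame: x ahead of the robot, y to its left, z up, the work surface at z = 0. Lengths are in m, angles in rad, forces in N, time in s.
With the tool pointing down it reaches from about 0.35 to 0.85 m from the base axis. Payload 8.1 kg.
Tool frame: the origin (TCP) lies at the very end of the fingers, on their centre line; the grasp point (between the pads) lies 19 mm behind it; y points along the fingers, x is the direction in which the jaws open and shut, and the axes are right-handed (so a half turn about y gives the same grasp; the last joint's range is limited). The gripper opens to 93 mm and grips with 3 to 60 N. Pads are 15 mm wide; open, the fingers measure 128 mm over their backs; the gripper's body (75 mm by 188 mm) begins 65 mm behind the grasp point.
Start: joints at [-1.283, 0.13, 1.488, -0, 1.523, -0.085], TCP at [0.219, -0.559, 0.219] pointing down, gripper open.
Joint ranges: [-2.96, 2.96], [-0.89, 2.26], [0.02, 2.5], [-1.34, 4.48], [0, 2.73], [-2.66, 2.66]. Speed limits (rad/s): [2.39, 2.39, 2.79, 3.14, 3.14, 3.14].

### API

Orientations are given as a rotation vector (axis times angle).
In Python, from plant import ctrl, grab_frame, camera_model gives the robot as it stands. The module is installed in compiled form; this text tells all that it offers. Calls block until the motion is done:
- ctrl.reach(position, orientation): joint-space move of the TCP to a pose.
- ctrl.move_straight(position, rot=None, vel=0.15): straight line of the TCP; rot=None keeps the orientation; vel is the mean speed in m/s.
- ctrl.move_joints(angles): joint-space move.
- ctrl.release() and ctrl.clamp(): open the fingers fully, or close them until they stop; the grip force is fixed at half the most.
- ctrl.hold(seconds).
- ctrl.inverse_kinematics(position, orientation): joint angles nearest the present ones, or None.
- grab_frame(name): name is "side" or "top" or "wrist"; returns the picture (384x512x3 uint8, red, green, blue); there is no depth.
- camera_model(name): a dict with "fovy" (degrees; the focal length in pixels is half the picture's height over the tangent of half this angle, whatever the lens; pixels are square), "cx", "cy" (the principal point, pixels), "rvec" (rotation vector, rad) and "tvec" (3), from world to camera coordinates, as OpenCV has them; the wrist camera has in their place "mount" (4x4, takes a point from camera to tool coordinates, whose origin is the TCP and whose axes are the tool frame's). Camera axes: x right, y down, z forward; pixel columns grow to the right and rows downward; lengths in m; the calibration is good to about 2 mm. A picture is of the moment at which its call begins: read the wrist's pose just before it. camera_model takes no time and is no camera call.
A pose or a line that the arm cannot do raises ctrl.MotionError and nothing moves.
- ctrl.job_done(): hands the job in, once; it reports no verdict.
Readings, each from a call of its own:
- ctrl.get_time_s(): time.
- ctrl.get_q(): joint angles.
- ctrl.get_joint_vel(): joint speeds.
- ctrl.get_joint_efforts(): joint torques, N m.
- ctrl.get_tcp_pos(): TCP position.
- ctrl.get_ee_rot(): TCP orientation.
- ctrl.get_contact_force(): force on the tool from outside, world axes, zero at the start.
- ctrl.get_moment(): the same for the moment, N m.
- ctrl.get_gripper_width(): finger opening in m.
Only numpy, scipy, OpenCV 4.12 (cv2) and the standard library are available. Lean on these libraries where they do the work, as an engineer would, in place of code of your own. Each camera call takes 0.05 s, during which the arm holds its last target.

### The job

Only one of the two spare grips fits the bare handle bar on the plywood wedge and it cannot be seen which, so try the blue-capped one first: slide it open end first onto the leaning bar as far as it will go. If it goes fully home against the dark collar, leave it there and put the orange-capped grip in the cardboard box; if it stops short, take it off, put it in the box and slide the orange one fully home on the bar instead. Leave the other things on the shelf where they are.

Things in the scene. Friction and masses are not known exactly. Their poses are not given: they have to be found in the camera images.
- grip_blue_mid (a point): Grip with blue cap: grey rigid tube with two thin black rings, 46 mm outside, 100 mm long, 0.2 kg, standing on its open end, closed cap up. Inside, a 33 mm bore runs up from the open end and narrows or ends further in, at a depth that cannot be seen and differs between the two grips. Either may be the one that fits. Site at its centre, 50 mm from either end; z along the tube towards the cap.
- grip_orange_mid (a point): Grip with orange cap: grey rigid tube with two thin black rings, 46 mm outside, 100 mm long, 0.2 kg, standing on its open end, closed cap up. Inside, a 33 mm bore runs up from the open end and narrows or ends further in, at a depth that cannot be seen and differs between the two grips. Either may be the one that fits. Site at its centre, 50 mm from either end; z along the tube towards the cap.
- seat (a point): Centre of the upper face of the dark collar at the foot of the bare handle bar; z runs up along the bar, which leans 35 degrees from vertical towards the robot (-x); y is level. A grip that fits rests with its open end on the collar, its centre 50 mm up z from here; one that does not fit is stopped hard with its centre still about 64 mm up z. Let go there, a grip stays on the bar or slides down it.
- collar: Dark steel collar, 62 mm diameter, fixed; same origin and axes as the seat. The aluminium bar on it is 30 mm thick with a chamfered end, 1.5 mm clearance or more all round in a grip's bore. It is one of two kinds: 30 mm thick up to 62 mm from the collar, or 30 mm thick up to 41 mm and then a 20 mm nose up to 80 mm.
- stand: Fixed plywood wedge carrying collar and bar, foot 170 mm (x) by 120 mm (y), sloping plate up to about 100 mm high at its far side; origin under the foot, 15 mm nearer the robot than the foot's centre.
- box: Open cardboard box, fixed, 190 mm (x) by 170 mm (y), 60 mm high, walls and floor 6 mm; the origin is under its centre on the table. For the grip that does not fit, standing or lying.
- dish: Fixed low cork ring, 104 mm across, 14 mm high, round the green ball; the origin is under its centre. Bystander, to be left where it is.
- ball_center (a point): Green massage ball, 70 mm, in the cork ring; point at its centre. Bystander, to be left where it is.
- carabiner_mid (a point): Aluminium carabiner, 100 x 60 mm, lying flat, 10 mm thick; point at its centre. Bystander, to be left where it is.
- jar_mid (a point): Glass jar with a closed steel lid, 72 mm diameter, 100 mm tall; point half-way up. Bystander, to be left where it is.
- bell_a_mid (a point): Blue kettlebell, 144 mm wide, 190 mm tall, 4 kg; point half-way up. Bystander, to be left where it is.
- bell_b_mid (a point): Second blue kettlebell, same size; point half-way up. Bystander, to be left where it is.

How it is judged:
On the way, in this order (a step that is already met when the one before it is completed fails the run):
1. the blue-capped grip has been tried: slid onto the bar as far as it goes (its centre less than 70 mm up the bar from the collar, in line with the bar) (z of grip_blue_mid in the frame of seat between 0.04 and 0.07 m and x of grip_blue_mid in the frame of seat between -0.007 and 0.007 m and y of grip_blue_mid in the frame of seat between -0.007 and 0.007 m and angle between the z axis of grip_blue_mid and the z axis of seat, either way round below 0.12 rad), for 0.1 s.
2. sorted: one grip is fully home on the bar and the other is in the box (((z of grip_blue_mid in the frame of seat between 0.04 and 0.056 m and x of grip_blue_mid in the frame of seat between -0.007 and 0.007 m and y of grip_blue_mid in the frame of seat between -0.007 and 0.007 m and angle between the z axis of grip_blue_mid and the z axis of seat, either way round below 0.12 rad and x of grip_orange_mid in the frame of box between -0.089 and 0.089 m and y of grip_orange_mid in the frame of box between -0.079 and 0.079 m and height (world z) of grip_orange_mid between 0.015 and 0.075 m and linear speed of grip_orange below 0.02 m/s) or (z of grip_orange_mid in the frame of seat between 0.04 and 0.056 m and x of grip_orange_mid in the frame of seat between -0.007 and 0.007 m and y of grip_orange_mid in the frame of seat between -0.007 and 0.007 m and angle between the z axis of grip_orange_mid and the z axis of seat, either way round below 0.12 rad and x of grip_blue_mid in the frame of box between -0.089 and 0.089 m and y of grip_blue_mid in the frame of box between -0.079 and 0.079 m and height (world z) of grip_blue_mid between 0.015 and 0.075 m and linear speed of grip_blue below 0.02 m/s))), for 0.2 s.
At the end, for the whole second after the job is handed in: One grip is fully home on the bar (open end within 6 mm of the collar, in line with the bar) and the other is inside the cardboard box, standing or lying on its floor; both released and at rest (((z of grip_blue_mid in the frame of seat between 0.04 and 0.056 m and x of grip_blue_mid in the frame of seat between -0.007 and 0.007 m and y of grip_blue_mid in the frame of seat between -0.007 and 0.007 m and angle between the z axis of grip_blue_mid and the z axis of seat, either way round below 0.12 rad and linear speed of each of grip_blue, grip_orange below 0.02 m/s and x of grip_orange_mid in the frame of box between -0.089 and 0.089 m and y of grip_orange_mid in the frame of box between -0.079 and 0.079 m and height (world z) of grip_orange_mid between 0.015 and 0.075 m) or (z of grip_orange_mid in the frame of seat between 0.04 and 0.056 m and x of grip_orange_mid in the frame of seat between -0.007 and 0.007 m and y of grip_orange_mid in the frame of seat between -0.007 and 0.007 m and angle between the z axis of grip_orange_mid and the z axis of seat, either way round below 0.12 rad and linear speed of each of grip_orange, grip_blue below 0.02 m/s and x of grip_blue_mid in the frame of box between -0.089 and 0.089 m and y of grip_blue_mid in the frame of box between -0.079 and 0.079 m and height (world z) of grip_blue_mid between 0.015 and 0.075 m))); the robot touches nothing.
It fails at once if the massage ball is displaced by more than 30 mm (distance of ball_center from where it was at the start of the episode above 0.03 m).
It fails at once if the carabiner is displaced by more than 30 mm (distance of carabiner_mid from where it was at the start of the episode above 0.03 m).
It fails at once if the jar is displaced by more than 30 mm (distance of jar_mid from where it was at the start of the episode above 0.03 m).
It fails at once if the first kettlebell is displaced by more than 30 mm (distance of bell_a_mid from where it was at the start of the episode above 0.03 m).
It fails at once if the second kettlebell is displaced by more than 30 mm (distance of bell_b_mid from where it was at the start of the episode above 0.03 m).
It also fails if it takes over 66 s, if anything falls off the work surface, if the arm or the gripper's body presses on something with over 40 N, if the wrist force passes 120 N, or if a joint passes its speed limit or range.

## Working session

There is one attempt and no reset: what is moved stays moved. The work goes in short steps, each a Python script; the robot and the scene stay as the last script left them, time stands still between calls to the robot, and variables do not carry over. Pictures are saved under pics/ and viewed, and the job is handed in when it is done.

```bash
ls; mkdir -p pics
python3 - <<'E'
from plant import ctrl, grab_frame, camera_model
import cv2
print(ctrl.get_time_s(),ctrl.get_tcp_pos(),ctrl.get_ee_rot(),ctrl.get_contact_force())
for n in ("side","top","wrist"):
    cv2.imwrite(f"pics/{n}0.png",cv2.cvtColor(grab_frame(n),cv2.COLOR_RGB2BGR)); print(n,camera_model(n))
E
```

```text
pics
0.0 [ 0.21839467 -0.55824624  0.21761689] [-1.36162644  0.93136099 -0.92904231] [-0.38373602 -0.52497823  0.24785342]
side {'fovy': 42.46148253790766, 'cx': 253.1967029239517, 'cy': 188.42651001796966, 'rvec': array([ 0.78923345, -2.45528895,  1.22422663]), 'tvec': array([0.47601056, 0.28701543, 1.00414759])}
top {'fovy': 49.28068961396727, 'cx': 257.44530976096075, 'cy': 191.82259062371773, 'rvec': array([ 2.16405728, -2.10719031,  0.18931552]), 'tvec': array([0.00716565, 0.55933091, 1.13569727])}
wrist {'fovy': 64.23931570607998, 'cx': 259.48410101038, 'cy': 195.5043733883184, 'mount': array([[ 9.99999049e-01, -8.83647095e-04, -1.05854714e-03,
         8.52094713e-04],
       [ 8.10794936e-04, -2.44129019e-01,  9.69742422e-01,
        -1.65291706e-01],
       [-1.11533215e-03, -9.69742358e-01, -2.44128070e-01,
         6.70673530e-02],
       [ 0.00000000e+00,  0.00000000e+00,  0.00000000e+00,
         1.00000000e+00]])}
```

View pics/side0.png

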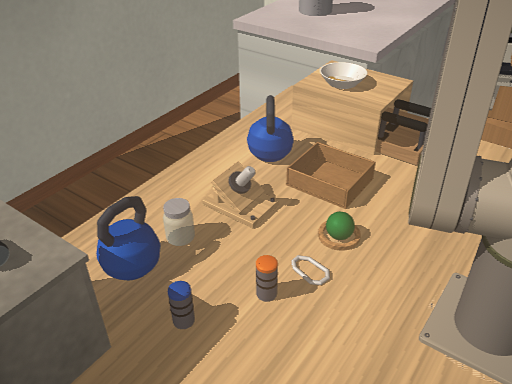

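View pics/top0.png

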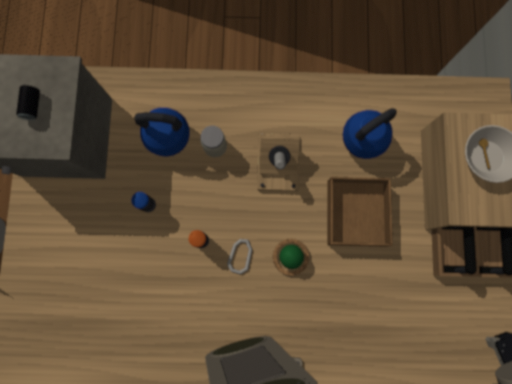

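View pics/wrist0.png

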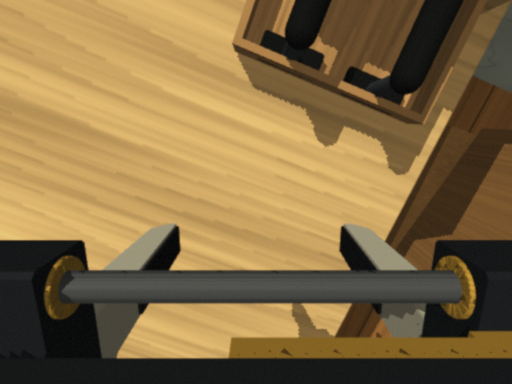

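```bash
cat > h.py <<'E'
import numpy as np, cv2
from scipy.spatial.transform import Rotation as R
from plant import ctrl, grab_frame, camera_model
def cam(n, tcp=None, rv=None):
    m=camera_model(n); f=192/np.tan(np.radians(m['fovy'])/2)
    if n=='wrist':
        T=np.eye(4);T[:3,:3]=R.from_rotvec(rv).as_matrix();T[:3,3]=tcp
        T=T@m['mount']; Rc=T[:3,:3]; o=T[:3,3]
    else:
        Rw=R.from_rotvec(m['rvec']).as_matrix(); Rc=Rw.T; o=-Rc@m['tvec']
    return f,m['cx'],m['cy'],Rc,o
def ray(c,uv):
    f,cx,cy,Rc,o=c
    d=Rc@np.array([(uv[0]-cx)/f,(uv[1]-cy)/f,1]); return o,d/np.linalg.norm(d)
def plane(c,uv,z):
    o,d=ray(c,uv); return o+d*(z-o[2])/d[2]
def tri(rs):
    A=np.zeros((3,3));b=np.zeros(3)
    for o,d in rs:
        P=np.eye(3)-np.outer(d,d);A+=P;b+=P@o
    p=np.linalg.solve(A,b)
    return p,[np.linalg.norm((np.eye(3)-np.outer(d,d))@(p-o)) for o,d in rs]
def proj(c,p):
    f,cx,cy,Rc,o=c; q=Rc.T@(np.asarray(p)-o); return np.array([cx+f*q[0]/q[2],cy+f*q[1]/q[2]])
def save(img,name): cv2.imwrite(f'pics/{name}.png',cv2.cvtColor(img,cv2.COLOR_RGB2BGR))
def mask(img,col):
    h=cv2.cvtColor(img,cv2.COLOR_RGB2HSV)
    lo,hi={'orange':((5,170,90),(14,255,255)),'blue':((105,150,60),(125,255,255)),'green':((50,100,30),(75,255,255))}[col]
    return cv2.inRange(h,lo,hi)
def blobs(m):
    n,l,s,c=cv2.connectedComponentsWithStats(m)
    return [(s[i][:5].tolist(),c[i].round(1).tolist()) for i in range(1,n) if s[i][4]>40]
E
python3 - <<'E'
from h import *
for n in('top','side'):
    im=cv2.cvtColor(cv2.imread(f'pics/{n}0.png'),cv2.COLOR_BGR2RGB)
    c=cam(n); print(n,c[4])
    for k in('orange','blue','green'): print(k,[(b,plane(c,b[1],0.1).round(4).tolist()) for b in blobs(mask(im,k))])
    x,y,w,h=(250,130,60,70) if n=='top' else (195,155,100,75)
    a=cv2.resize(im[y:y+h,x:x+w],None,fx=8 if n=='top' else 7,fy=8 if n=='top' else 7,interpolation=cv2.INTER_CUBIC)
    save(a,n+'_bar0')
E
```

```text
top [0.35876302 0.02755554 1.21377118]
orange [(([189, 231, 16, 16, 203], [196.6, 238.1]), [0.4213, 0.18, 0.1])]
blue [(([153, 109, 29, 11, 119], [167.6, 112.3]), [0.7677, 0.2782, 0.1]), (([344, 111, 35, 38, 604], [356.7, 127.4]), [0.7391, -0.2488, 0.1]), (([149, 121, 24, 15, 239], [161.1, 127.4]), [0.7234, 0.2935, 0.1]), (([366, 123, 23, 26, 297], [376.7, 134.6]), [0.7199, -0.304, 0.1]), (([141, 128, 22, 21, 199], [149.7, 139.7]), [0.6873, 0.3225, 0.1]), (([134, 193, 14, 15, 169], [140.0, 199.8]), [0.5196, 0.3369, 0.1])]
green [(([280, 245, 23, 23, 425], [291.1, 256.1]), [0.3808, -0.0707, 0.1])]
side [0.00668702 0.78587543 0.83643971]
orange [(([256, 255, 21, 18, 311], [266.1, 263.7]), [0.4171, 0.1884, 0.1])]
blue [(([247, 117, 31, 37, 445], [258.3, 133.3]), [0.7372, -0.2329, 0.1]), (([275, 117, 8, 11, 41], [277.7, 121.6]), [0.7294, -0.3233, 0.1]), (([109, 220, 31, 17, 354], [122.9, 227.2]), [0.7466, 0.2816, 0.1]), (([97, 240, 46, 35, 479], [121.2, 250.5]), [0.6923, 0.3354, 0.1]), (([169, 281, 20, 15, 144], [178.2, 287.1]), [0.5218, 0.3409, 0.1])]
green [(([326, 212, 24, 25, 447], [337.4, 223.3]), [0.3577, -0.0094, 0.1])]
```

View pics/top_bar0.png

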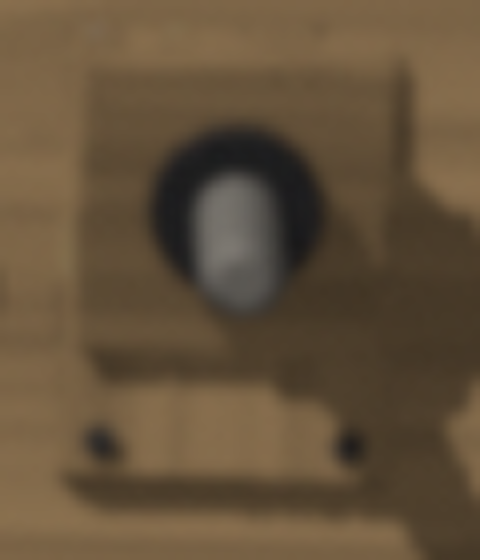

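View pics/side_bar0.png

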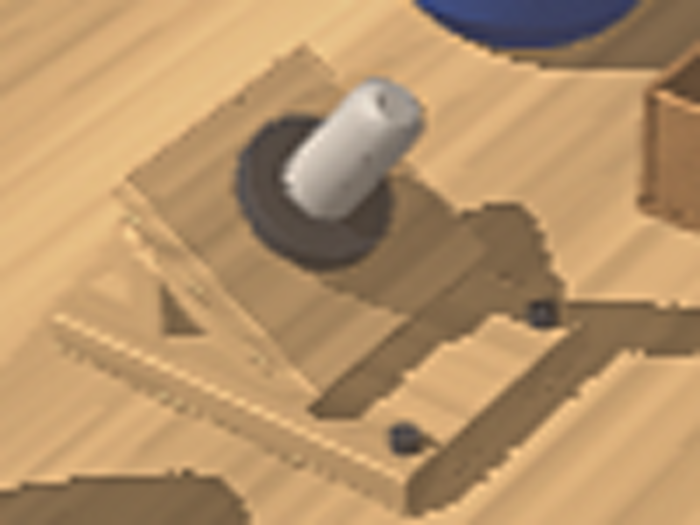

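Run:
```python
from h import *
ct,cs=cam('top'),cam('side')
tip,e=tri([ray(ct,(250+242/8-.5,130+288/8-.5)),ray(cs,(195+400/7-.5,155+103/7-.5))])
a=np.array([-np.sin(.6109),0,np.cos(.6109)])
print('tip',tip,e,'seat',tip-.062*a)
seat=tip-.062*a
th=np.linspace(0,2*np.pi,40)
ex=np.cross([0,1,0],a)
for n,c in(('top',ct),('side',cs)):
    im=cv2.imread(f'pics/{n}0.png')
    x,y,w,h=(250,130,60,70) if n=='top' else (195,155,100,75)
    s=8 if n=='top' else 7
    z=cv2.resize(im[y:y+h,x:x+w],None,fx=s,fy=s,interpolation=cv2.INTER_CUBIC)
    for r,u,col in((.031,0,(0,0,255)),(.015,0,(0,255,0)),(.015,.062,(255,0,0))):
        p=np.array([((proj(c,seat+a*u+r*(np.cos(t)*ex+np.sin(t)*np.array([0,1,0])))-(x,y)+.5)*s) for t in th])
        cv2.polylines(z,[p.astype(np.int32)],True,col,1)
    cv2.imwrite(f'pics/{n}_ov.png',z)
# caps
bt=plane(ct,(140.5,200.3),.1)
o,e2=tri([ray(ct,(196.6,238.1)),ray(cs,(266.1,263.7))]);print('orange',o,e2)
b,e2=tri([ray(ct,(140.5,200.3)),ray(cs,(179,288))]);print('blue',b,e2)
for n,c,x,y in(('top',ct,120,180),('side',cs,160,245)):
    im=cv2.imread(f'pics/{n}0.png'); z=im[y:y+90,x:x+130]
    cv2.imwrite(f'pics/{n}_g.png',cv2.resize(z,None,fx=6,fy=6,interpolation=cv2.INTER_CUBIC))
print('box',[plane(ct,p,.06).round(3) for p in((328,179),(390,179),(391,246),(328,245))])
print('bell',plane(ct,(164,131),.08),'dish',plane(ct,(291,256),.035),'jar',plane(ct,(210,135),.1))
print(R.from_rotvec(ctrl.get_ee_rot()).as_matrix().round(3))
```

```text
tip [ 0.61669629 -0.03494604  0.13200069] [np.float64(0.00019988345448160522), np.float64(0.0001998834544817635)] seat [ 0.65225979 -0.03494604  0.0812145 ]
orange [0.42190783 0.18127583 0.09126692] [np.float64(9.539498189048377e-05), np.float64(9.539498189043413e-05)]
blue [0.52061602 0.33794501 0.0948554 ] [np.float64(0.001886444791235267), np.float64(0.0018864447912352073)]
box [array([ 0.599, -0.176,  0.06 ]), array([ 0.604, -0.351,  0.06 ]), array([ 0.416, -0.348,  0.06 ]), array([ 0.414, -0.175,  0.06 ])]
bell [0.71967032 0.28941665 0.08      ] dish [ 0.38230728 -0.07615026  0.035     ] jar [0.70548062 0.15737334 0.1       ]
[[ 0.364 -0.     0.931]
 [-0.931  0.001  0.364]
 [-0.001 -1.     0.   ]]
```

View pics/top_ov.png

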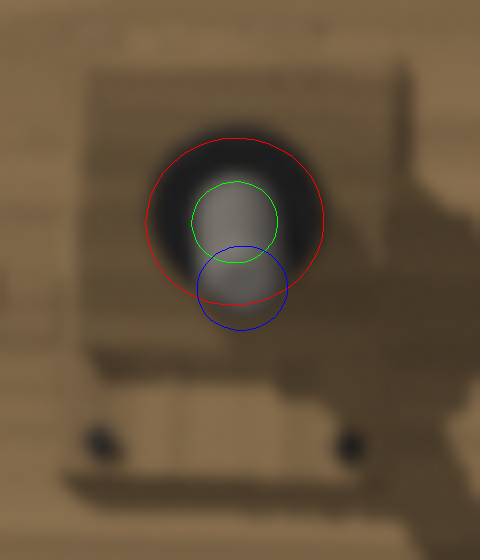

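View pics/side_ov.png

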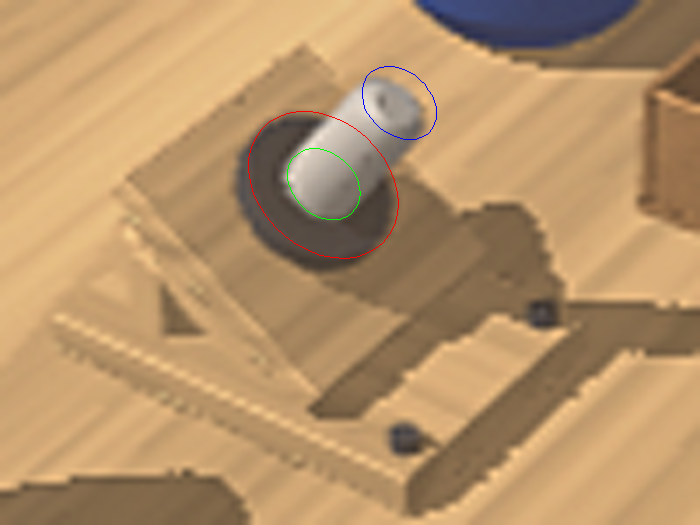

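View pics/top_g.png

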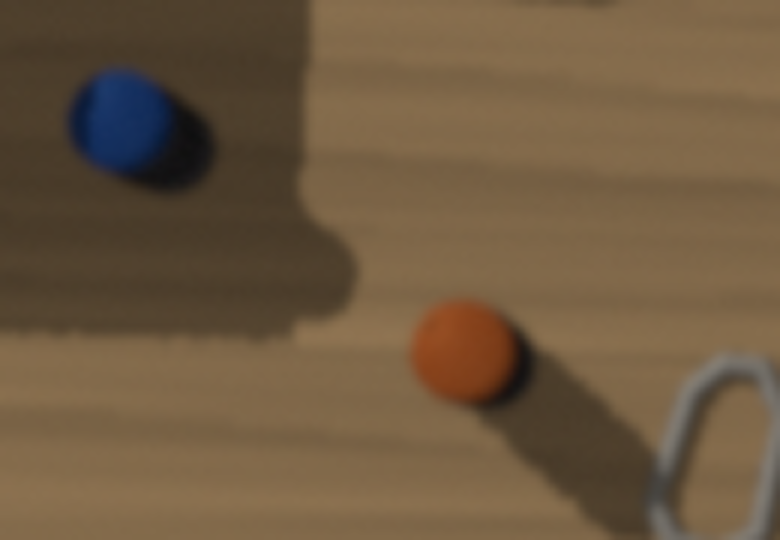

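View pics/side_g.png

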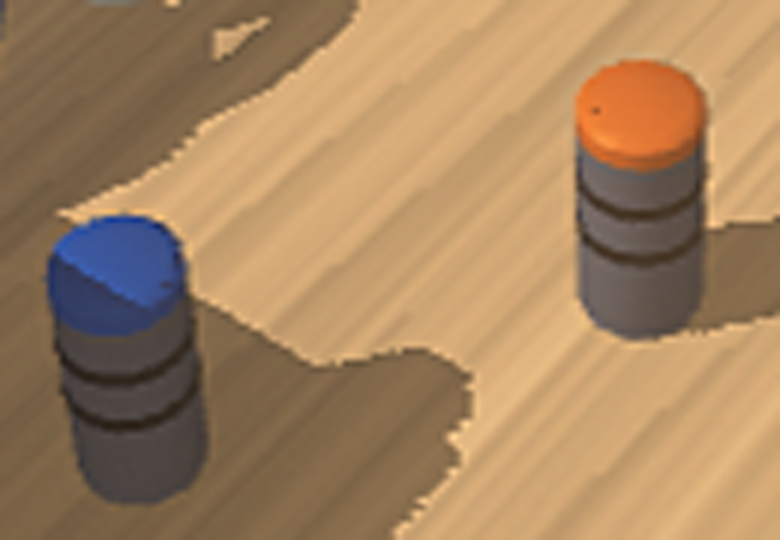

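```bash
cat >> h.py <<'E'
TH=np.radians(35); A=np.array([-np.sin(TH),0,np.cos(TH)])
SEAT=np.array([.653,-.035,.082])
def rot(yd,xd):
    y=np.array(yd,float);y/=np.linalg.norm(y);x=np.array(xd,float);x-=y*(x@y);x/=np.linalg.norm(x)
    return R.from_matrix(np.c_[x,y,np.cross(x,y)]).as_rotvec()
RB=rot(-A,[0,-1,0])          # on bar
RD=rot([0,0,-1],[0,-1,0])    # down, jaws y
RDx=rot([0,0,-1],[1,0,0])   # down, jaws x
def wr(name):
    p,r=ctrl.get_tcp_pos(),ctrl.get_ee_rot()
    im=grab_frame('wrist'); save(im,name); np.savez(f'pics/{name}.npz',p=p,r=r); return im,cam('wrist',p,r)
def wcam(name):
    d=np.load(f'pics/{name}.npz'); return cam('wrist',d['p'],d['r'])
def stat(): print('t',round(ctrl.get_time_s(),2),'tcp',np.round(ctrl.get_tcp_pos(),4),'w',round(ctrl.get_gripper_width(),4),'F',np.round(ctrl.get_contact_force(),1))
E
python3 - <<'E'
from h import *
print(ctrl.inverse_kinematics([.52,.338,.06],RD),ctrl.inverse_kinematics([.52,.338,.06],RDx),ctrl.inverse_kinematics(SEAT+.05*A,RB),ctrl.inverse_kinematics([.51,-.26,.15],RD))
ctrl.reach([.45,-.2,.38],RD); stat()
p=SEAT+.19*A; ctrl.reach(p,RB); stat()
wr('w1')
ctrl.move_straight(SEAT+.17*A+np.array([-.0,.07,0.02]),vel=.2); stat(); wr('w2')
E
```

```text
[0.49372671 0.30843026 1.58191466 0.         1.25124773 2.06452304] [0.49372671 0.30843026 1.58191466 0.         1.25124773 0.49372671] [-0.2110263  -0.26056649  2.17128901  0.20246198  0.64036165  1.23394719] [-0.56101962  0.098274    1.64930388  0.          1.39401478  1.00977671]
t 1.82 tcp [ 0.4497 -0.2006  0.3794] w 0.0931 F [ 0.4 -0.2 -0.1]
t 2.76 tcp [ 0.5444 -0.0359  0.2389] w 0.0924 F [ 0.4 -1.   1.5]
t 3.32 tcp [0.556  0.0347 0.242 ] w 0.0928 F [ 0.4 -0.2 -0.5]
```

Run:
```python
import cv2,numpy as np
a=cv2.imread('pics/w1.png');b=cv2.imread('pics/w2.png')
cv2.imwrite('pics/w12.png',cv2.resize(np.vstack([a[:260],b[:260]]),None,fx=1.1,fy=1.1))
```

```text
(no output)
```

View pics/w12.png

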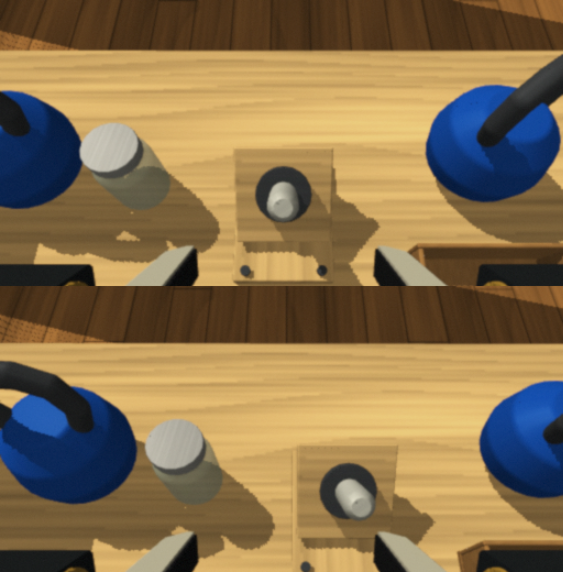

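```bash
cat > ov.py <<'E'
from h import *
import sys
seat=np.array(eval(sys.argv[1])); out=[]
th=np.linspace(0,2*np.pi,60); ex=np.cross([0,1,0],A); ey=np.array([0,1,0])
W={'top0':(258,140,50,40),'side0':(220,155,50,40),'w1':(225,140,70,65),'w2':(285,155,70,65)}
for n,(x,y,w,h) in W.items():
    c=cam(n[:-1]) if n[0]!='w' else wcam(n)
    s=7 if n[0]!='w' else 5
    im=cv2.imread(f'pics/{n}.png'); z=cv2.resize(im[y:y+h,x:x+w],(w*s,h*s),interpolation=cv2.INTER_CUBIC)
    for r,u,col in((.031,0,(0,0,255)),(.015,0,(0,255,0)),(.015,.058,(255,0,0)),(.0125,.062,(255,0,255))):
        p=np.array([((proj(c,seat+A*u+r*(np.cos(t)*ex+np.sin(t)*ey))-(x,y)+.5)*s) for t in th])
        cv2.polylines(z,[np.round(p*8).astype(np.int32)],True,col,1,cv2.LINE_AA,3)
    out.append(z)
r1=np.hstack(out[:2]);r2=np.hstack(out[2:]); w=max(r1.shape[1],r2.shape[1])
pad=lambda a:np.pad(a,((0,0),(0,w-a.shape[1]),(0,0)))
cv2.imwrite(f'pics/{sys.argv[2]}.png',np.vstack([pad(r1),pad(r2)])[:600])
E
python3 ov.py "[.6535,-.035,.081]" ov1
```

```text
(no output)
```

View pics/ov1.png

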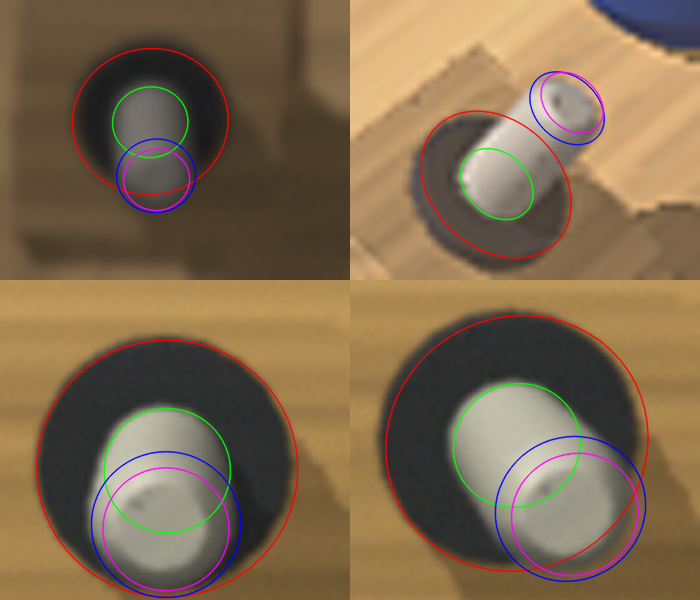

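```bash
cat >> h.py <<'E'
SEAT=np.array([.6535,-.0345,.081])
def pick(xy,zg=.045):
    p=lambda z:[xy[0],xy[1],z]
    ctrl.reach(p(.22),RDx); ctrl.move_straight(p(.025),vel=.25); 
    ctrl.clamp(); stat(); ctrl.release()
    ctrl.reach(p(.03),RD); ctrl.move_straight(p(zg)); ctrl.clamp(); ctrl.hold(.2); stat()
E
python3 - <<'E'
from h import *
ctrl.move_straight([.53,.1,.30],vel=.3)
ctrl.reach([.52,.3375,.22],RDx); im,c=wr('w3'); stat()
print(proj(c,[.5196,.3375,.1]), [ (b,plane(c,b[1],.1).round(4)) for b in blobs(mask(im,'blue'))])
E
```

```text
t 5.01 tcp [0.5206 0.3361 0.2203] w 0.093 F [0.7 0.6 0.6]
[258.67606708 188.81305552] [(([376, 154, 136, 116, 10213], [438.4, 206.8]), array([0.6936, 0.3189, 0.1   ])), (([238, 159, 46, 47, 1674], [260.6, 181.7]), array([0.5215, 0.3444, 0.1   ]))]
```

View pics/w3.png

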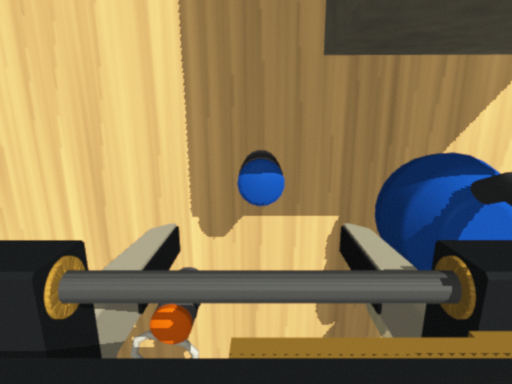

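Run:
```python
from h import *
ct,cs,cw=cam('top'),cam('side'),wcam('w3')
uv=[(139.7,199.8),(179,287.5),(260.6,183)]
for c,u in zip((ct,cs,cw),uv): print(plane(c,u,.1))
print(tri([ray(c,u) for c,u in zip((ct,cs,cw),uv)]))
print(proj(ct,[.52,.3375,.1]),proj(ct,[.5205,.343,.1]),proj(cs,[.52,.3375,.1]),proj(cs,[.5205,.343,.1]))
im=mask(cv2.cvtColor(cv2.imread('pics/w3.png'),cv2.COLOR_BGR2RGB),'orange');print([(b,plane(cw,b[1],.1)) for b in blobs(im)])
print(np.degrees(R.from_matrix(R.from_rotvec(RDx).as_matrix().T@R.from_rotvec(ctrl.get_ee_rot()).as_matrix()).as_rotvec()))
```

```text
[0.51956264 0.33765872 0.1       ]
[0.51980703 0.34076533 0.1       ]
[0.52145733 0.34315599 0.1       ]
(array([0.5210931 , 0.34008953, 0.09638838]), [np.float64(0.001667782605313324), np.float64(0.0014477093233001067), np.float64(0.002295394858800067)])
[139.77115421 199.64052866] [137.73395238 199.40123576] [180.06072155 286.4311222 ] [177.96160937 288.04923903]
[(([149, 304, 44, 41, 1327], [170.8, 323.8]), array([0.42450968, 0.18933391, 0.1       ]))]
[ 0.00907269  0.18895106 -0.04930808]
```

Run:
```python
from h import *
pick((.5203,.340))
```

```text
t 6.99 tcp [0.5205 0.34   0.025 ] w 0.0461 F [ 1.7 -0.2 -0.4]
t 10.56 tcp [0.5205 0.3402 0.0452] w 0.0454 F [0.4 2.5 0.4]
```

Run:
```python
from h import *
ctrl.move_straight([.5203,.340,.26],vel=.25)
ctrl.reach(SEAT+.17*A,RB); ctrl.move_straight(SEAT+.118*A); stat()
s=grab_frame('side');t=grab_frame('top'); save(s,'s1');save(t,'t1');wr('w4')
save(np.hstack([cv2.resize(t[120:200,240:320],(480,480),interpolation=2)[:, :320],cv2.resize(s[110:230,190:310],(480,480),interpolation=2)]),'st1')
```

```text
t 13.47 tcp [ 0.5858 -0.0337  0.1775] w 0.0451 F [-0.3  0.1 -2.3]
```

View pics/st1.png

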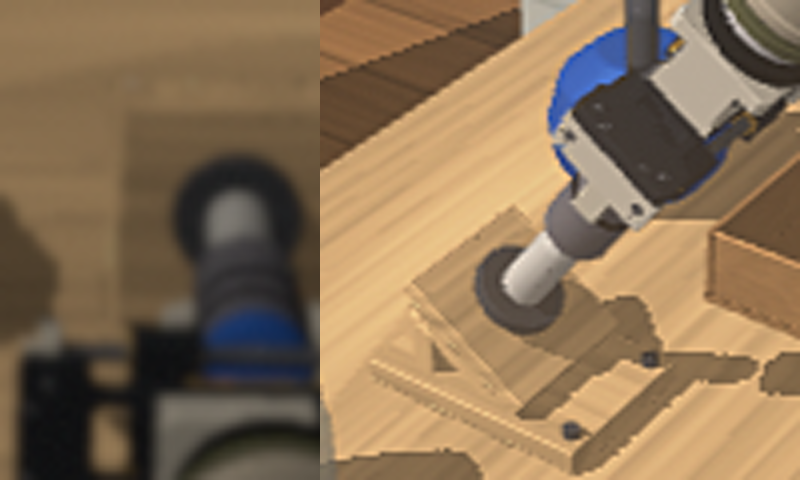

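View pics/w4.png

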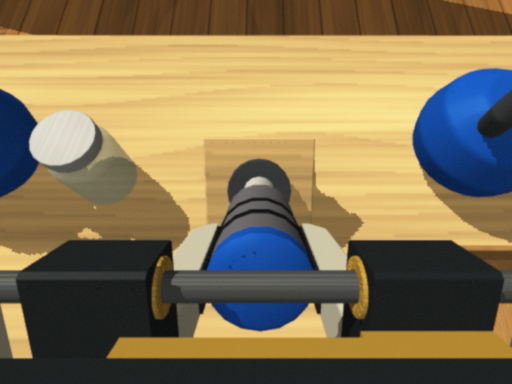

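```bash
python3 - <<'E'
from h import *
ct,cs,cw=cam('top'),cam('side'),wcam('w4')
for u in(0,.03,.06,.08,.1,.12,.17): print(u,[proj(c,SEAT+u*A).round(1) for c in(ct,cs,cw)])
t=cv2.cvtColor(cv2.imread('pics/t1.png'),cv2.COLOR_BGR2GRAY).astype(int)
for r in(152,155,158,161,164,167,170,173,176): print(r,t[r,266:296])
t=cv2.imread('pics/t1.png').astype(int)
for r in(174,177,180): print(r,t[r,266:296,0]-t[r,266:296,2])
E
python3 -c "
import cv2
t=cv2.imread('pics/w4.png');cv2.imwrite('pics/w4z.png',cv2.resize(t[135:340,190:330],None,fx=2.9,fy=2.9,interpolation=2))"
```

```text
0 [array([278.7, 156.9]), array([240.3, 180.8]), array([259. , 192.1])]
0.03 [array([279.1, 160.8]), array([245.4, 175.3]), array([258.9, 200.2])]
0.06 [array([279.6, 164.8]), array([250.7, 169.6]), array([258.8, 210.3])]
0.08 [array([279.9, 167.7]), array([254.3, 165.7]), array([258.8, 218.6])]
0.1 [array([280.2, 170.6]), array([258.1, 161.6]), array([258.7, 228.5])]
0.12 [array([280.6, 173.6]), array([261.9, 157.5]), array([258.6, 240.6])]
0.17 [array([281.4, 181.6]), array([271.9, 146.7]), array([258.2, 286.9])]
152 [86 84 75 58 41 32 31 32 35 47 64 79 89 90 84 73 59 44 34 31 30 31 38 55
 70 80 82 83 83 82]
155 [ 84  79  64  44  33  32  33  42  69  98 115 120 120 116 110 101  89  73
  53  37  32  32  32  37  52  67  78  82  84  85]
158 [ 82  78  66  47  33  31  33  49  76 103 116 117 114 107  98  92  85  75
  59  42  30  29  32  38  48  58  63  66  73  79]
161 [86 85 81 70 51 37 34 42 58 71 73 71 67 65 62 60 57 54 53 45 39 34 40 51
 60 64 64 65 66 69]
164 [84 84 83 82 77 67 59 56 59 62 60 57 53 50 48 47 45 44 42 41 38 39 44 53
 60 63 62 63 63 64]
167 [82 81 82 82 80 75 65 55 51 49 52 55 55 54 49 47 46 45 45 43 40 33 33 40
 54 59 60 60 60 61]
170 [ 92  95  98 100 101  93  73  54  50  49  50  54  56  58  58  57  55  53
  49  45  40  35  29  32  46  68  81  81  77  73]
173 [ 79  90  94  93  91  83  63  49  51  57  58  57  55  53  51  51  48  47
  45  43  42  41  36  31  38  67  98 108 108 104]
176 [21 22 22 23 23 22 23 32 43 48 49 48 47 46 46 46 45 45 43 42 41 40 37 34
 34 50 77 90 76 50]
174 [-16 -12 -10 -10  -9  -8  -4   4  13  31  51  66  74  77  77  77  75  74
  71  70  65  58  43  26   5  -9 -16 -16 -15 -15]
177 [  2   2   3   2   1   2   3  12  26  38  42  41  39  38  36  35  35  36
  38  39  39  38  36  31  20   4  -9 -16 -20 -15]
180 [  1   2   2   1   2   1  -2   3  11  20  23  22  20  20  20  19  19  18
  16  15  14  12  13  12  10   6  -2 -10 -16 -11]
```

View pics/w4z.png

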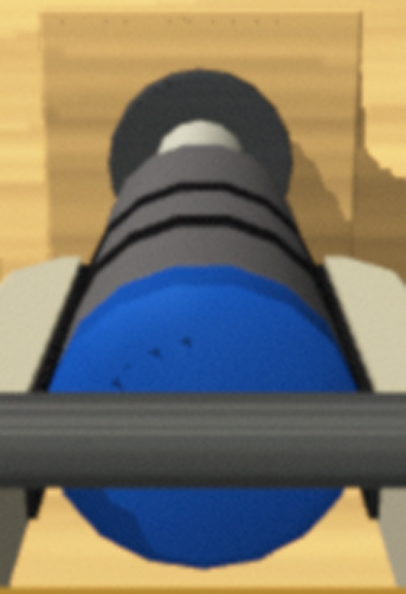

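Run:
```python
from h import *
s=cv2.imread('pics/s1.png');cs=cam('side')
S=np.array([.6535,-.0337,.081])
x,y,k=220,135,9
z=cv2.resize(s[y:y+62,x:x+60],None,fx=k,fy=k,interpolation=2)
# derotate so that bar axis is horizontal
p0,p1=[(proj(cs,S+u*A)-(x,y)+.5)*k for u in(0,.1)]
ang=np.degrees(np.arctan2(*(p1-p0)[::-1]))
M=cv2.getRotationMatrix2D(tuple(p0),ang,1); M[:,2]+=np.array([150,250])-p0
o=cv2.warpAffine(z,M,(560,500))
cv2.line(o,(0,250),(560,250),(0,0,255),1)
for u in (.0,.073,.1): q=M@np.r_[(proj(cs,S+u*A)-(x,y)+.5)*k,1]; print(u,q)
for r in(-.023,.023): 
  for u in(.08,.1):
    ex=np.cross([0,1,0],A); print([ (M@np.r_[(proj(cs,S+u*A+r*(np.cos(t)*ex+np.sin(t)*np.array([0,1,0])))-(x,y)+.5)*k,1])[1].round(1) for t in np.linspace(0,3.14,7)])
cv2.imwrite('pics/s1r.png',o)
```

```text
0.0 [150.00000538 250.00000334]
0.073 [318.72381504 250.00000334]
0.1 [385.05956314 250.00000334]
[np.float64(332.9), np.float64(326.2), np.float64(299.4), np.float64(259.7), np.float64(217.5), np.float64(183.7), np.float64(167.3)]
[np.float64(334.0), np.float64(327.2), np.float64(300.0), np.float64(259.8), np.float64(217.1), np.float64(182.8), np.float64(166.2)]
[np.float64(167.2), np.float64(173.0), np.float64(199.6), np.float64(240.1), np.float64(283.2), np.float64(317.3), np.float64(332.9)]
[np.float64(166.2), np.float64(172.0), np.float64(198.9), np.float64(239.9), np.float64(283.7), np.float64(318.1), np.float64(333.9)]
```

View pics/s1r.png

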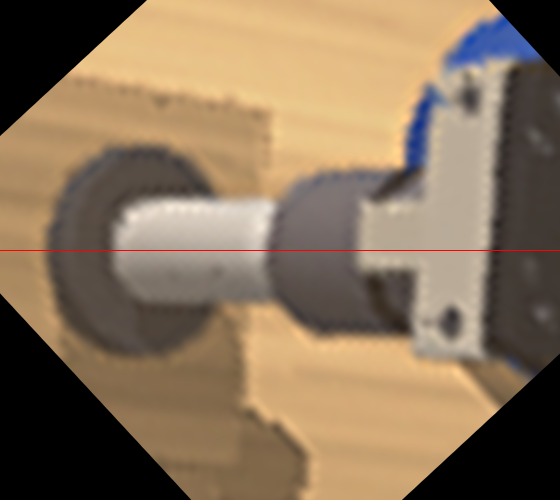

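```bash
cat >> h.py <<'E'
SEAT=np.array([.6537,-.0323,.0812])
def fl():
    F=np.array(ctrl.get_contact_force()); ex=np.cross([0,1,0],A); return np.array([F@ex,F[1],F@A])
def slide(us,off=np.zeros(3),vel=.05,lim=25,lat=12):
    for u in us:
        ctrl.move_straight(SEAT+off+u*A,vel=vel); f=fl(); p=np.array(ctrl.get_tcp_pos())-SEAT
        print(round(u,3),'F ex,y,a',f.round(1),'tcp rel',np.round([p@np.cross([0,1,0],A),p[1],p@A],4))
        if f[2]-F0>lim or np.hypot(f[0]-L0[0],f[1]-L0[1])>lat: print('stop');return u
    return None
F0=0;L0=[0,0]
E
python3 - <<'E'
import h
from h import *
slide([.118]); ctrl.hold(.3); f=fl(); h.F0=f[2]; h.L0=f[:2]; print(f)
slide([.110,.103,.098,.093,.088])
stat()
E
```

```text
0.118 F ex,y,a [-1.3  0.6 -1.3] tcp rel [6.000e-04 1.000e-04 1.186e-01]
[-1.50151885 -0.0940846  -2.12424042]
0.11 F ex,y,a [-1.6 -0.7 -0.7] tcp rel [-8.000e-04  1.000e-04  1.094e-01]
0.103 F ex,y,a [-0.6  0.3 -0.8] tcp rel [-6.000e-04  1.000e-04  1.025e-01]
0.098 F ex,y,a [-0.4 -0.2 -1.7] tcp rel [-0.0004  0.0001  0.0977]
0.093 F ex,y,a [-0.8 -0.4 -2.3] tcp rel [-0.0004  0.0001  0.0927]
0.088 F ex,y,a [-0.7 -0.3 -1.4] tcp rel [-0.0004  0.      0.0877]
t 15.53 tcp [ 0.6031 -0.0323  0.1528] w 0.045 F [ 0.3 -0.3 -1.5]
```

Run:
```python
import h
from h import *
h.F0=-1.5; h.L0=[-.8,-.3]
slide([.078,.070,.064,.061,.059,.057,.055,.053],lim=15)
stat(); save(grab_frame('side'),'s2')
```

```text
0.078 F ex,y,a [-2.   0.1 -1.7] tcp rel [-0.0004  0.      0.0776]
0.07 F ex,y,a [-1.   0.8 -2.3] tcp rel [-0.0004  0.      0.0696]
0.064 F ex,y,a [-0.3  0.1 -1.1] tcp rel [-0.0004  0.      0.0637]
0.061 F ex,y,a [-1.2 -0.4 -1.8] tcp rel [-0.0003  0.0001  0.0608]
0.059 F ex,y,a [-1.6  0.4 -1.6] tcp rel [-0.     -0.      0.0589]
0.057 F ex,y,a [-3.2 -1.8  7.9] tcp rel [ 0.0006 -0.0005  0.0574]
0.055 F ex,y,a [-4.2 -1.  20.5] tcp rel [ 0.0021 -0.0006  0.0563]
stop
t 17.45 tcp [ 0.6231 -0.0329  0.1286] w 0.0452 F [-15.2  -1.   14.4]
```

Run:
```python
from h import *
ctrl.hold(.2); wr('w5')
s=cv2.imread('pics/s2.png')
cv2.imwrite('pics/s2z.png',cv2.resize(s[130:220,200:300],None,fx=6,fy=6,interpolation=2))
```

```text
(no output)
```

View pics/s2z.png

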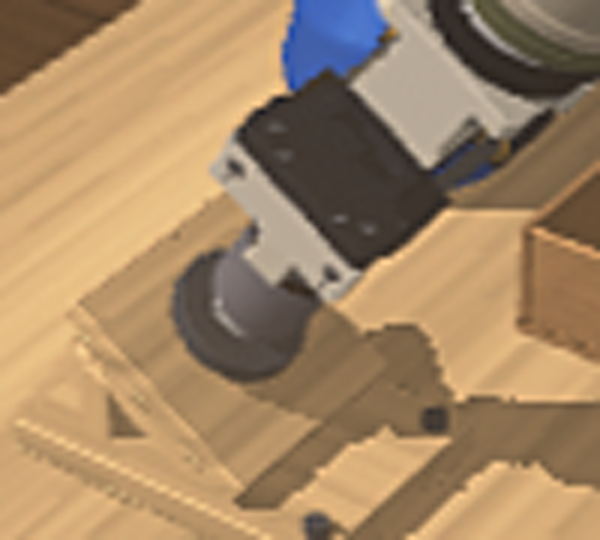

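Run:
```python
from h import *
ctrl.move_straight(SEAT+.07*A,vel=.08);print(fl())
ctrl.move_straight(SEAT+.18*A,vel=.15);print(fl()); stat()
for r in(RDx,rot([0,0,-1],[-1,0,0])): print(ctrl.inverse_kinematics([.509,-.26,.2],r))
print(ctrl.get_q())
ctrl.reach([.509,-.26,.24],RDx)
ctrl.move_straight([.509,-.26,.065],vel=.2)
for z in(.060,.056,.053,.051):
    ctrl.move_straight([.509,-.26,z],vel=.05); f=ctrl.get_contact_force(); print(z,f)
    if f[2]>8: break
save(grab_frame('top'),'t2'); stat()
```

```text
[ 0.29233182 -0.66857501 -0.06159159]
[-1.11703323  0.39131084 -1.17473322]
t 18.97 tcp [ 0.5502 -0.0322  0.2272] w 0.0448 F [-0.2  0.4 -1.6]
[-0.56195421  0.06295052  1.59403959  0.          1.48460255 -0.56195421]
[-0.56195421  0.06295052  1.59403959  0.          1.48460255  2.57963845]
[-0.24948457 -0.63674863  2.23741904  0.17452498  0.95365729  1.2633483 ]
0.06 [-0.43445451  0.54339526 -1.1854667 ]
0.056 [ 0.9102098  -0.75460022 -1.76222535]
0.053 [ 1.07717976 -0.29153273 -2.13205399]
0.051 [ 0.45917229  0.62234309 -1.6725067 ]
t 22.64 tcp [ 0.509 -0.26   0.051] w 0.045 F [ 0.6 -0.1 -1.9]
```

View pics/t2.png

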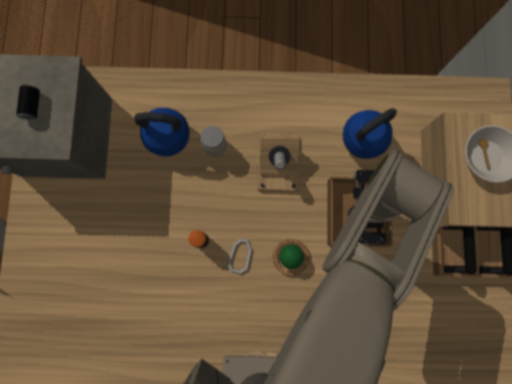

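Run:
```python
from h import *
for z in(.049,.047,.045):
    ctrl.move_straight([.509,-.26,z],vel=.05); f=ctrl.get_contact_force(); print(z,f)
    if f[2]>4: break
ctrl.release(); ctrl.move_straight([.509,-.26,.22],vel=.2); stat(); wr('w6')
```

```text
0.049 [-5.47177773  0.01120668 10.11969356]
t 24.82 tcp [ 0.5083 -0.2596  0.2184] w 0.0927 F [ 0.5 -0.3 -0.7]
```

View pics/w6.png

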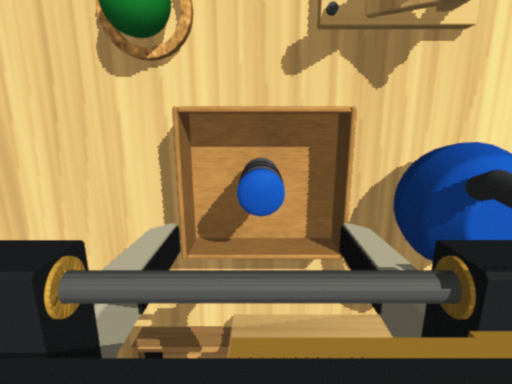

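Run:
```python
import h
from h import *
pick((.4222,.1825))
ctrl.move_straight([.4222,.1825,.26],vel=.25)
ctrl.reach(SEAT+.17*A,RB); ctrl.move_straight(SEAT+.12*A); ctrl.hold(.3); stat()
f=fl(); h.F0=f[2]; h.L0=f[:2]; print(f)
s=grab_frame('side'); save(cv2.resize(s[110:230,190:310],(480,480),interpolation=2),'s3'); wr('w7')
```

```text
t 28.26 tcp [0.4221 0.1825 0.025 ] w 0.0454 F [-0.6 -1.2  0.7]
t 31.83 tcp [0.4222 0.1825 0.0449] w 0.0461 F [ 1.1  1.3 -1.8]
t 34.62 tcp [ 0.5852 -0.0323  0.1808] w 0.0458 F [-0.9  0.5 -2.8]
[-2.40995237  0.45489158 -1.78829825]
```

View pics/s3.png

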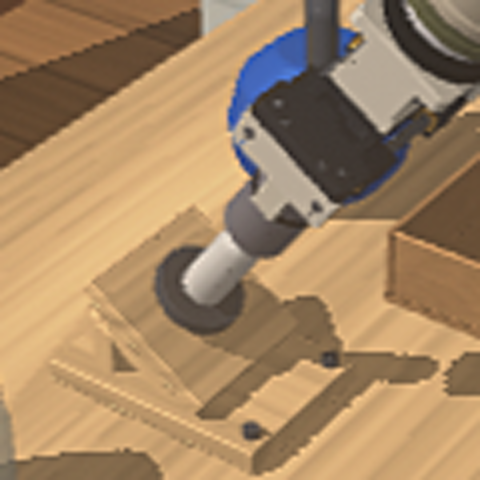

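View pics/w7.png

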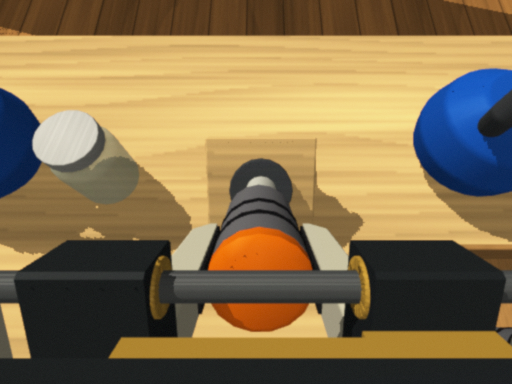

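Orange is held aligned above the bar, same as the blue was. Insert.

Run:
```python
import h
from h import *
h.F0=-1.8; h.L0=[-2,.4]
slide([.110,.103,.098,.093,.085,.075,.065,.060,.056,.052,.049,.047,.045,.044,.043,.042,.041,.040],lim=15)
stat(); save(cv2.resize(grab_frame('side')[130:220,200:300],None,fx=6,fy=6,interpolation=2),'s4')
```

```text
0.11 F ex,y,a [-1.5  0.6 -2.7] tcp rel [-8.000e-04  1.000e-04  1.094e-01]
0.103 F ex,y,a [-1.1 -0.4 -1.8] tcp rel [-6.000e-04  1.000e-04  1.025e-01]
0.098 F ex,y,a [-0.4 -0.  -2.7] tcp rel [-0.0003 -0.      0.0977]
0.093 F ex,y,a [-1.4 -0.7 -2.7] tcp rel [-0.0002 -0.      0.0927]
0.085 F ex,y,a [-1.1 -1.9 -3.3] tcp rel [-0.0003 -0.0001  0.0846]
0.075 F ex,y,a [-0.5 -1.9 -2.5] tcp rel [-0.0003 -0.0001  0.0746]
0.065 F ex,y,a [-1.  -1.8 -4.3] tcp rel [-0.0003 -0.      0.0646]
0.06 F ex,y,a [-0.9 -1.7 -3.5] tcp rel [-0.0002 -0.      0.0597]
0.056 F ex,y,a [-0.7 -0.9 -3.4] tcp rel [-0.0001  0.      0.0558]
0.052 F ex,y,a [-1.2 -0.5 -3.4] tcp rel [-0.0002 -0.      0.0518]
0.049 F ex,y,a [-1.1 -1.8 -4.2] tcp rel [-0.0001 -0.      0.0488]
0.047 F ex,y,a [-0.9 -1.1 -3.2] tcp rel [-0.0001 -0.      0.0469]
0.045 F ex,y,a [-0.5 -0.5 -2.9] tcp rel [-0.0001 -0.      0.0449]
0.044 F ex,y,a [-1.3 -0.3 -3.5] tcp rel [-0.    -0.     0.044]
0.043 F ex,y,a [-2.  -0.6  5.5] tcp rel [0.0002 0.0001 0.0432]
0.042 F ex,y,a [-7.9  1.8 21.9] tcp rel [0.0005 0.0003 0.0429]
stop
t 39.12 tcp [ 0.6295 -0.032   0.1166] w 0.0459 F [-19.    1.8  13.4]
```

View pics/s4.png

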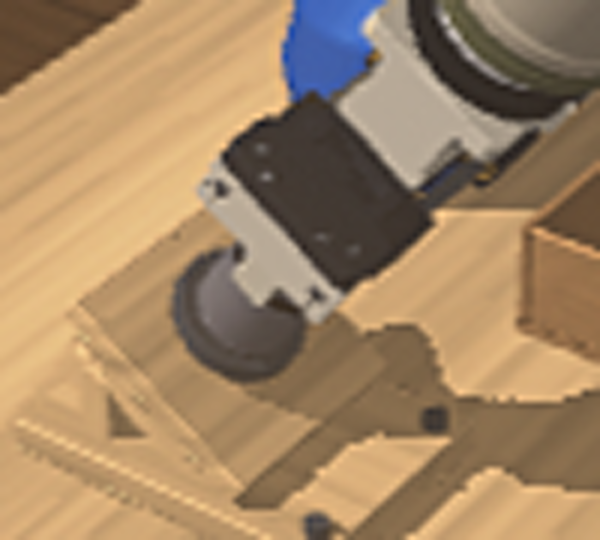

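Run:
```python
from h import *
ctrl.move_straight(SEAT+.0432*A,vel=.05)
ctrl.release(); ctrl.hold(.2); ctrl.move_straight(SEAT+.20*A,vel=.15); stat()
wr('w8')
ctrl.reach([.40,.05,.36],RD); ctrl.hold(.5); stat()
s=grab_frame('side'); t=grab_frame('top'); save(np.hstack([cv2.resize(s[100:240,180:390],None,fx=2,fy=2,interpolation=2),cv2.resize(t[110:250,250:400],None,fx=2,fy=2,interpolation=2)]),'end')
```

```text
t 41.72 tcp [ 0.5388 -0.0322  0.2439] w 0.0928 F [ 0.1  0.4 -0.1]
t 43.08 tcp [0.3999 0.0499 0.3599] w 0.093 F [ 0.4  0.3 -0.8]
```

View pics/end.png

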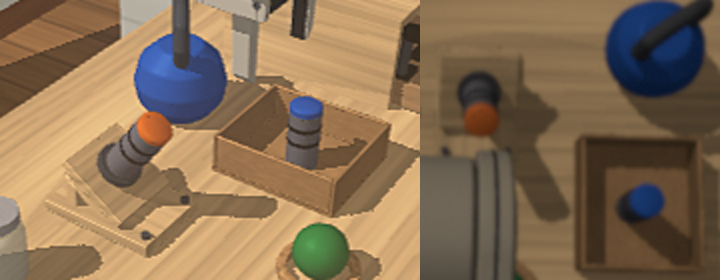

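View pics/w8.png

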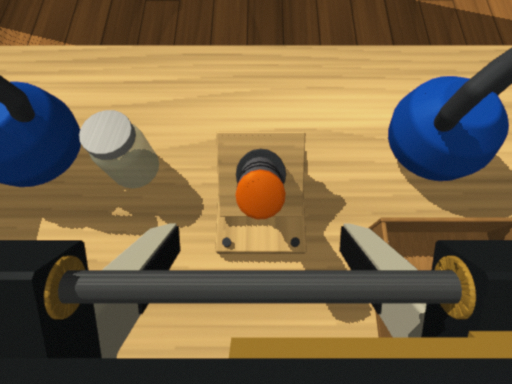

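```bash
python3 -c "
from plant import ctrl
ctrl.job_done()"
```

```text
the job is handed in; nothing more can be done
```

The orange-capped grip is fully home on the bar and the blue-capped one is standing in the cardboard box. I handed the job in at about 43 s of the 66 s allowed.

- **Blue tried first:** it stopped hard about 14 mm short of the collar, with a rise in axial force and a gap visible in the side view. I pulled it off and stood it in the box.
- **Orange on the bar:** it met the collar 14.1 mm further down than blue had stopped, matching the expected 64 mm against 50 mm. There was almost no side force on the way until it seated.
- **Last pictures:** the orange grip was in line against the collar and blue was standing upright in the box. The arm was clear of everything. In the final views the bystanders looked untouched, though they don't cover the whole shelf and I did not measure the bystanders.

**Disagreements between measurements:**
- The top camera and the robot disagreed by about 2.5–3.5 mm sideways (y). I corrected for this before sliding the grips on.
- The wrist camera was also off, by about 2–3 mm.
- The collar came out about 1.7 mm lower along the bar than I first estimated.

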